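# Find the loose coat peg and stand it for regluing

### The job

One of the three pegs in the coat rail has worked loose, and it cannot be seen which: gently rock the pegs by their handles, along the rail, without forcing the sound ones sideways, and when you have the loose one rock it as far as it goes to the left and then to the right to be sure of it. Then draw that peg out of its block and stand it upright, shoulder fully home, in the hole of the gluing stand without dropping it, and leave the two sound pegs in the rail and the other things on the table where they are.

Things in the scene. Friction and masses are not known exactly. Their poses are not given: they have to be found in the camera images.
- rail: Coat-peg rail screwed to the table: brown board 440 mm long (its y axis, to the robot's left), 100 wide (x), 12 thick; on it three alike light wooden blocks 80 x 80 x 40 mm centred at y = +130, 0, -130 mm, each holding an upright peg. Origin: centre of the board's underside, z up; block tops at z = 52 mm. Just one peg, a different one each time, is loose; the shoulders hide the bores.
- stand_hole0 (a point): Gluing stand, fixed to the table: a plywood block 90 x 90 x 46 mm with one round upright hole, 29 mm in diameter and 40 mm deep, open at the top. This point is the centre of the hole's mouth, in the block's top face; z up.
- bowl: Bystander: small yellow plastic bowl, 120 mm across, 55 mm high, beyond the rail; origin under its centre. Leave alone.
- jar: Bystander: white lidded jar, 60 mm across, 85 mm high; origin under its centre. Leave alone.
- hammer: Bystander: hammer lying on the table left of the rail; origin under its middle. Leave alone.
- peg_left_grip (a point): Grip point of the peg at the left-hand end (rail y = +130 mm): on its axis, near mid-handle. Pegs are alike, about 120 g: dark round handle 24 mm thick, top 41 mm above this point; round shoulder 36 mm wide, 8 thick, underside 55 mm below this point, resting on the block; under it, in the block, a square tenon 18 x 18 mm (25 over corners) with tapered foot, ending 89 mm below this point. z up the peg.
- peg_left: The same peg; origin on its axis at the shoulder's underside. If loose, a sideways push of under 1 N at the grip point tilts it and moves that point some 12 mm either way (3 mm if a firm grip keeps it upright) until it meets the bore's side; it lifts straight out. If sound it gives under 2 mm and cannot come out. Over 25 N between peg and rail forces the  keep sideways pushes under about 8 N.
- peg_mid_grip (a point): Grip point of the peg at the middle (rail y = 0): on its axis, near mid-handle. Pegs are alike, about 120 g: dark round handle 24 mm thick, top 41 mm above this point; round shoulder 36 mm wide, 8 thick, underside 55 mm below this point, resting on the block; under it, in the block, a square tenon 18 x 18 mm (25 over corners) with tapered foot, ending 89 mm below this point. z up the peg.
- peg_mid: The same peg; origin on its axis at the shoulder's underside. If loose, a sideways push of under 1 N at the grip point tilts it and moves that point some 12 mm either way (3 mm if a firm grip keeps it upright) until it meets the bore's side; it lifts straight out. If sound it gives under 2 mm and cannot come out. Over 25 N between peg and rail forces the  keep sideways pushes under about 8 N.
- peg_right_grip (a point): Grip point of the peg at the right-hand end (rail y = -130 mm): on its axis, near mid-handle. Pegs are alike, about 120 g: dark round handle 24 mm thick, top 41 mm above this point; round shoulder 36 mm wide, 8 thick, underside 55 mm below this point, resting on the block; under it, in the block, a square tenon 18 x 18 mm (25 over corners) with tapered foot, ending 89 mm below this point. z up the peg.
- peg_right: The same peg; origin on its axis at the shoulder's underside. If loose, a sideways push of under 1 N at the grip point tilts it and moves that point some 12 mm either way (3 mm if a firm grip keeps it upright) until it meets the bore's side; it lifts straight out. If sound it gives under 2 mm and cannot come out. Over 25 N between peg and rail forces the  keep sideways pushes under about 8 N.
Things that resemble listed ones, but are neither listed nor needed, are in the scene too. Leave any blue or orange look-alike of the part that bears stand_hole0 alone.

How it is judged:
By the outcome, as a careful person would: the job done as asked, in the order asked, and still so for the second after the job is handed in, with the robot touching nothing.
It also fails if it takes over 67 s, if anything falls off the work surface, if the arm or the gripper's body presses on something with over 40 N, if the wrist force passes 120 N, or if a joint passes its speed limit or range.

### The arm

A 6-joint arm with a two-finger parallel gripper is mounted at the origin on the work surface. World frame = base frame: x ahead of the robot, y to its left, z up, the work surface at z = 0. Lengths are in mm, angles in rad, forces in N, time in s.
With the tool pointing down it reaches from about 350 to 975 mm from the base axis. Payload 7.1 kg.
Tool frame: the origin (TCP) lies between the finger pads; the fingertips stand 19 mm ahead of it and the grasp point (between the pads) is the TCP; z points along the fingers, y is the line along which they close (so a half turn about z gives the same grasp; the last joint's range is limited). The gripper opens to 88 mm and grips with 3 to 60 N. Pads are 20 mm wide; open, the fingers measure 115 mm over their backs; the gripper's body (75 mm by 178 mm) begins 61 mm behind the grasp point.
Start: joints at [-1.122, 0.423, 1.63, -0, 1.089, -0.019], TCP at [281.841, -557.827, 241.675] pointing down, gripper open.
Joint ranges: [-3, 3], [-0.9, 2.11], [0.09, 2.58], [-1.31, 4.45], [0.11, 2.69], [-2.54, 2.54]. Speed limits (rad/s): [2.39, 2.39, 3.01, 3.14, 3.14, 3.14].

### API

Orientations are given as a rotation vector (axis times angle).
In Python, from workcell import ctrl gives the robot as it stands.
- The arm moves only by the tool arm_command, never from a script. Its argument "series" is a list of rows, each an object with "linear": the shift along the tool's x, y, z in m, a list of three; "turn": the turn about the tool's z in rad. A call has 1 to 10 rows; each row shifts and turns the commanded pose from where the row before left it, along the tool's axes as they then stand; what a row does not reach is not made up. A row lasts 1/10 s, in which the tool goes at most 50 mm and 8.59 degrees, less where a joint would pass 70% of its speed; a pose out of reach is approached as far as the arm can. A call with a gripper value outside its range is refused whole. "jaw" is the opening, from -1 (shut) to 1 (fully open), set as the call begins (left out, the last holds). The fingers move at their own pace and stop on an object; the grip force is fixed at half the most. Time passes only in rows, so rows that do not move let the fingers close. It gives the time, the measured TCP pose, the force, the opening and the grip force at its end, in the units of the state.
- ctrl.get_obs(): the state, without advancing time (a new reading comes with each control period).
- ctrl.get_image(name): name is "side" or "top"; returns a dict with "frame" (384x512x3 uint8, blue, green, red), "fx", "fy", "cx", "cy" (pixels), "k1" (the pictures are not rectified: a ray, as slopes to the right and down, at radius r is drawn at 1 + k1 r^2 times it, then the intrinsics apply), "rvec" (rotation vector, rad) and "tvec" (3), from world to camera coordinates, as OpenCV has them. Camera axes: x right, y down, z forward; pixel columns grow to the right and rows downward; lengths in mm; the calibration is good to about 2 mm. A picture is of the moment at which its call begins. There is no depth.
- ctrl.close_job(): hands the job in; it is judged then, once.
The state is a dict: "t": time; "qpos": joint angles; "qvel": joint speeds; "joint_torque": joint torques, N m; "ee_pos": TCP position; "orientation": TCP orientation; "ft_force": force on the tool from outside, world axes, zero at the start; "moment": the same for the moment, N m; "width": finger opening in mm; "grasp_force": force on a finger pad.
Only numpy, scipy, OpenCV 4.12 (cv2) and the standard library are available. Lean on these libraries where they do the work, as an engineer would, in place of code of your own. Each camera call takes 0.05 s, during which the arm holds its last target. There are 200 camera calls.

## Working session

There is one attempt and no reset: what is moved stays moved. The work goes in short steps, Python scripts to look and compute and a tool call to move; the robot and the scene stay as the last step left them, time stands still between calls to the robot, and variables do not carry over. Pictures are saved under pics/ and viewed, at most 10 in all, crops included, and the job is handed in when it is done.

Besides the shell and the picture viewer there is one more tool, called after "Emit:" as name(argument=value, ...) on one line, values as JSON. arm_command: Moves the arm, as the interface text tells. Its arguments: {"type":"object","properties":{"series":{"type":"array"},"jaw":{"type":"number"}},"required":["series"]}

```bash
mkdir -p pics; cat > h.py <<'E'
import numpy as np, cv2, json
from workcell import ctrl
def cap(n,f):
    i=ctrl.get_image(n); cv2.imwrite(f'pics/{f}.png',i['frame'])
    np.savez(f'pics/{n}.npz',**{k:np.array(v) for k,v in i.items()}); return i
def load(n): return dict(np.load(f'pics/{n}.npz'))
def ray(i,u,v):
    x,y=(u-i['cx'])/i['fx'],(v-i['cy'])/i['fy']; rd=np.hypot(x,y); r=rd
    for _ in range(30): r=rd/(1+i['k1']*r*r)
    s=r/rd if rd>0 else 1
    R=cv2.Rodrigues(np.array(i['rvec'],float))[0]
    return -R.T@np.array(i['tvec'],float).ravel(), R.T@np.array([x*s,y*s,1])
def atz(i,u,v,z):
    o,d=ray(i,u,v); return o+d*(z-o[2])/d[2]
def proj(i,p):
    R=cv2.Rodrigues(np.array(i['rvec'],float))[0]; c=R@np.array(p,float)+np.array(i['tvec'],float).ravel()
    x,y=c[:2]/c[2]; s=1+i['k1']*(x*x+y*y); return np.round([i['fx']*x*s+i['cx'],i['fy']*y*s+i['cy']],1)
E
python3 - <<'E'
from h import *
a=cap('top','top0');b=cap('side','side0')
for i in(a,b): print(ray(i,256,192),i['fx'],i['k1'])
o=ctrl.get_obs();print(o)
for n in('top','side'):
    cv2.imwrite(f'pics/{n}0b.png',cv2.resize(cv2.imread(f'pics/{n}0.png'),(800,600),interpolation=cv2.INTER_CUBIC))
E
```

```text
(array([ 392.22841532,   37.9617311 , 1563.06793801]), array([ 0.09448953,  0.01532905, -0.995443  ])) 465.85892647777547 -0.021859401373507135
(array([189.88157051, 783.89388181, 801.73559883]), array([ 0.34454125, -0.69121885, -0.63536691])) 385.01123335952184 -0.0435405339791892
{'t': 0.1, 'qpos': array([-1.12198372e+00,  4.23715568e-01,  1.63063534e+00,  5.84774386e-05,
        1.08858901e+00, -1.89725661e-02]), 'qvel': array([ 1.93997605e-03, -1.80904066e-03, -1.72821888e-03,  2.82887782e-04,
        1.56073604e-04,  4.54699369e-05]), 'joint_torque': array([-7.17415551e-04, -5.45612025e+01, -2.74323785e+01,  6.45295554e-02,
        1.87627907e-02, -2.22147463e-05]), 'ee_pos': array([ 281.6598581 , -557.39166029,  241.00136216]), 'orientation': array([-3.05477079e+00, -7.27764844e-01,  3.71698308e-04]), 'ft_force': array([ 0.4477442 , -0.73899343,  0.47404011]), 'moment': array([-0.0340197 ,  0.0651388 ,  0.03799379]), 'grasp_force': 0.0, 'width': 87.5823313241431}
```

View pics/top0b.png

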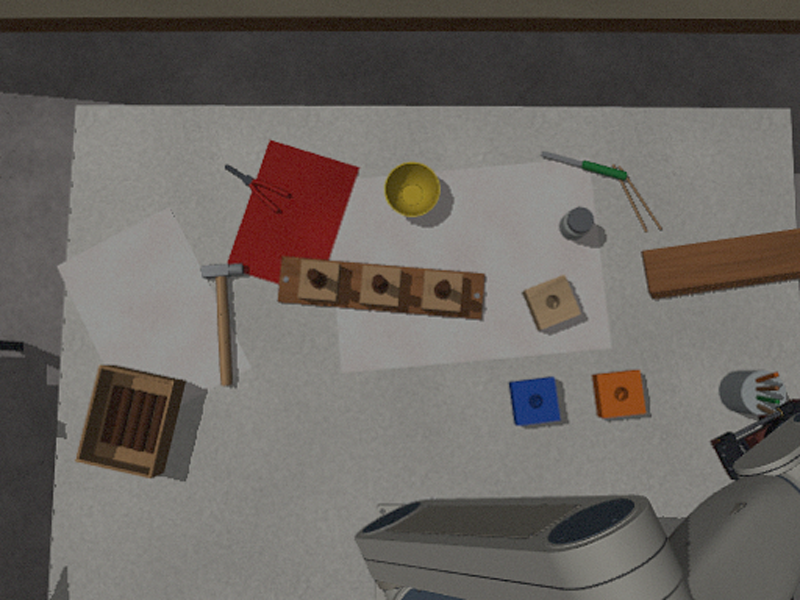

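View pics/side0b.png

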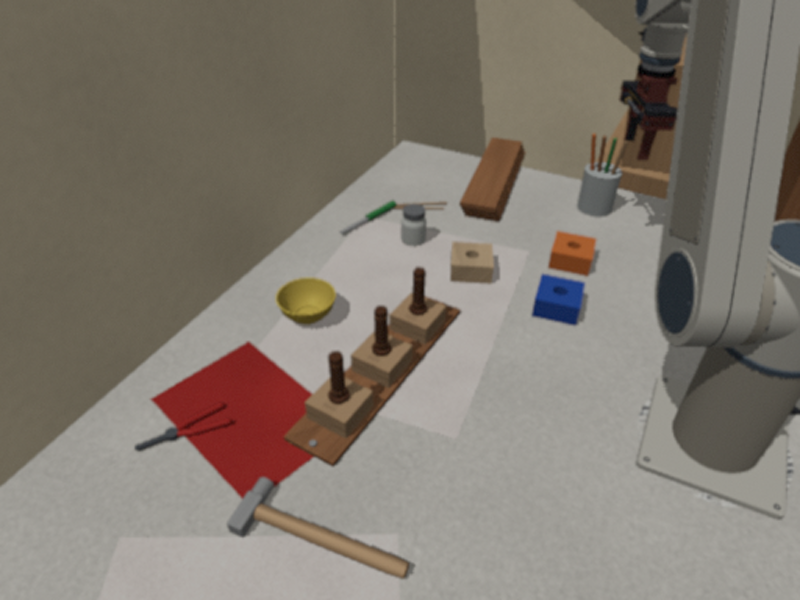

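The top view shows the rail from (280,282) to (485,297), with pegs at about (318,280), (380,285) and (443,290). The plywood stand's hole is near (553,301). The side view shows the same three pegs and the stand hole near (472,254). I'll enlarge both.

```bash
python3 - <<'E'
import cv2,numpy as np
t=cv2.imread('pics/top0.png')[160:220,174:374]; s=cv2.imread('pics/side0.png')[140:310,180:330]
cv2.imwrite('pics/tc.png',cv2.resize(t,None,fx=4,fy=4,interpolation=cv2.INTER_CUBIC))
cv2.imwrite('pics/sc.png',cv2.resize(s,None,fx=3.5,fy=3.5,interpolation=cv2.INTER_CUBIC))
E
```

```text
(no output)
```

View pics/tc.png

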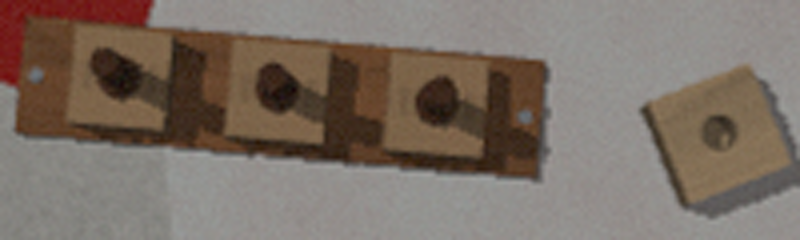

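View pics/sc.png

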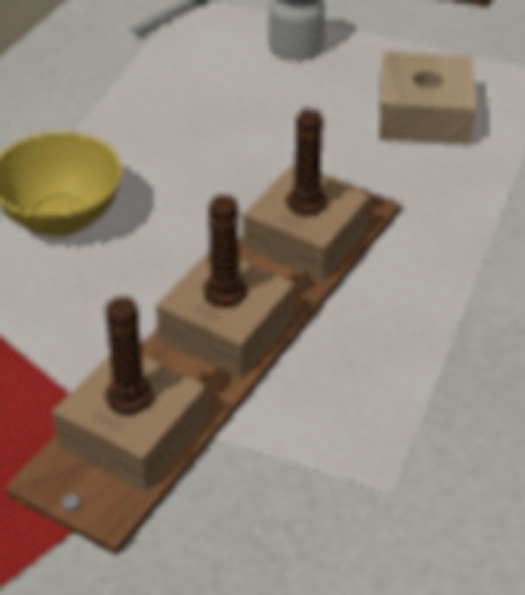

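The top crop shows block centres near (119,77), (278,90) and (437,105), and the hole at (719,132). The side crop shows peg tops at (122,306), (223,203) and (309,117), and the hole at (428,79).

```bash
python3 - <<'E'
from h import *
t=load('top');s=load('side')
T=lambda u,v,z:atz(t,174+u/4-.375,160+v/4-.375,z)
S=lambda u,v,z:atz(s,180+u/3.5-.36,140+v/3.5-.36,z)
np.set_printoptions(precision=1,suppress=True)
for a in [(119,77),(278,90.5),(437.5,105)]: print('blk',T(*a,52))
for a in [(104,60),(272,80),(438,96)]: print('tip top',T(*a,148))
for a in [(122,306),(223,203),(309,117)]: print('tip side',S(*a,148))
for a in [(130,398),(226,290),(307,202)]: print('shoulder side',S(*a,56))
print('hole',T(719,132,46),S(428,79,46))
for a in [(27,17),(546,60),(540,180),(17,132)]: print('board',T(*a,12))
for a in [(648,104),(748,66),(795,167),(690,206)]: print('stand',T(*a,46))
b=[T(*a,52) for a in [(119,77),(437.5,105)]]; d=b[0]-b[1]; print('len',np.linalg.norm(d),'yaw',np.arctan2(-d[0],d[1]))
R=cv2.Rodrigues(ctrl.get_obs()['orientation'])[0]; print(R)
E
```

```text
blk [577.3 234.   52. ]
blk [567.3 103.6  52. ]
blk [556.5 -26.6  52. ]
tip top [578.6 233.4 148. ]
tip top [564.2 104.1 148. ]
tip top [553.  -22.8 148. ]
tip side [573.  237.3 148. ]
tip side [563.3 108.8 148. ]
tip side [552.6 -18.5 148. ]
shoulder side [571.7 239.2  56. ]
shoulder side [563.  106.9  56. ]
shoulder side [552.6 -20.5  56. ]
hole [ 536.9 -256.5   46. ] [ 532.9 -253.2   46. ]
board [632.6 318.2  12. ]
board [ 599.5 -119.    12. ]
board [ 498.7 -113.8   12. ]
board [535.1 324.   12. ]
stand [ 559.4 -198.8   46. ]
stand [ 591.4 -280.8   46. ]
stand [ 508.8 -317.9   46. ]
stand [ 476.3 -232.2   46. ]
len 261.4473534340288 yaw -0.0799226310153408
[[ 0.9  0.5 -0. ]
 [ 0.5 -0.9  0. ]
 [ 0.  -0.  -1. ]]
```

```bash
cat >> h.py <<'E'
def go(x,y,z,yaw=-.08):
    o=ctrl.get_obs(); R=cv2.Rodrigues(o['orientation'])[0]; d=np.array([x,y,z])-o['ee_pos']
    a=np.arctan2(R[1,0],R[0,0]); np.set_printoptions(precision=2,suppress=True)
    print('t',o['t'],'pos',o['ee_pos'],'tool delta mm',R.T@d,'turn',a-yaw,'F',o['ft_force'],'w',o['width'],'q',o['qpos'],'tilt',R[:,2])
E
echo ok
```

```text
ok
```

Emit:
arm_command(series=[{"linear": [0, 0, 0], "turn": 0.137}, {"linear": [0, 0, 0], "turn": 0.137}, {"linear": [0, 0, 0], "turn": 0.137}, {"linear": [0, 0, 0], "turn": 0.137}, {"linear": [0, 0, 0], "turn": 0}], jaw=0)

```text
t: 0.6
ee_pos: [281.7, -557.6, 241.3]
orientation: [-3.138, 0.128, 0.001]
ft_force: [0.4, -0.0, -0.0]
width: 51.6
grasp_force: 0.0
```

```bash
python3 -c "
from h import *
go(554,-23,220)"
```

```text
t 0.6 pos [ 281.71 -557.6   241.27] tool delta mm [ 227.93 -554.95   21.56] turn -0.0013979221791065727 F [ 0.41 -0.   -0.  ] w 51.58986753844728 q [-1.12  0.42  1.63 -0.    1.09  0.53] tilt [-0.  0. -1.]
```

Emit:
arm_command(series=[{"linear": [0.0163, -0.0396, 0], "turn": 0}, {"linear": [0.0163, -0.0396, 0], "turn": 0}, {"linear": [0.0163, -0.0396, 0], "turn": 0}, {"linear": [0.0163, -0.0396, 0], "turn": 0}, {"linear": [0.0163, -0.0396, 0], "turn": 0}, {"linear": [0.0163, -0.0396, 0], "turn": 0}, {"linear": [0.0163, -0.0396, 0], "turn": 0}, {"linear": [0.0163, -0.0396, 0], "turn": 0}, {"linear": [0.0163, -0.0396, 0], "turn": 0}, {"linear": [0.0163, -0.0396, 0], "turn": 0}])

```text
t: 1.6
ee_pos: [476.5, -174.5, 241.7]
orientation: [3.139, -0.119, 0.0]
ft_force: [0.3, 0.5, -0.1]
width: 43.9
grasp_force: 0.0
```

Emit:
arm_command(series=[{"linear": [0.0163, -0.0396, 0], "turn": 0}, {"linear": [0.0163, -0.0396, 0], "turn": 0}, {"linear": [0.0163, -0.0396, 0], "turn": 0}, {"linear": [0.0163, -0.0396, 0], "turn": 0}, {"linear": [0, 0, 0], "turn": 0}, {"linear": [0, 0, 0], "turn": 0}])

```text
t: 2.2
ee_pos: [553.5, -22.8, 241.3]
orientation: [3.139, -0.118, -0.001]
ft_force: [0.2, -1.1, -0.6]
width: 44.3
grasp_force: 0.0
```

```bash
python3 -c "
from h import *
go(554,-23,110)"
```

```text
t 2.2 pos [553.55 -22.81 241.3 ] tool delta mm [  0.58   0.12 131.3 ] turn 0.004814036087334356 F [ 0.16 -1.08 -0.63] w 44.32249311162608 q [-0.06  0.32  1.79 -0.    1.03  1.58] tilt [-0. -0. -1.]
```

Emit:
arm_command(series=[{"linear": [0, 0, 0.02], "turn": 0}, {"linear": [0, 0, 0.02], "turn": 0}, {"linear": [0, 0, 0.015], "turn": 0}, {"linear": [0, 0, 0.01], "turn": 0}, {"linear": [0, 0, 0], "turn": 0}])

```text
t: 2.7
ee_pos: [552.4, -24.5, 175.4]
orientation: [3.139, -0.127, -0.005]
ft_force: [-0.7, 0.6, -0.2]
width: 44.1
grasp_force: 0.0
```

```bash
python3 - <<'E'
from h import *
go(554,-23,110)
a=cap('side','s1');b=cap('top','t1')
print(proj(a,(554,-23,148)),proj(b,(554,-23,148)))
f=lambda i,u,v:cv2.resize(i['frame'][v-40:v+40,u-40:u+40],(400,400),interpolation=cv2.INTER_CUBIC)
u=[int(k) for k in proj(a,(554,-23,148))];w=[int(k) for k in proj(b,(554,-23,148))]
cv2.imwrite('pics/c1.png',np.hstack([f(a,*u),f(b,*w)]))
E
```

```text
t 2.7 pos [552.4  -24.51 175.43] tool delta mm [ 1.66 -1.64 65.43] turn -0.0006146749981685573 F [-0.66  0.6  -0.24] w 44.06323210821989 q [-0.07  0.41  1.84 -0.    0.9   1.59] tilt [-0.  0. -1.]
[268.2 172.1] [283.2 183.3]
```

View pics/c1.png

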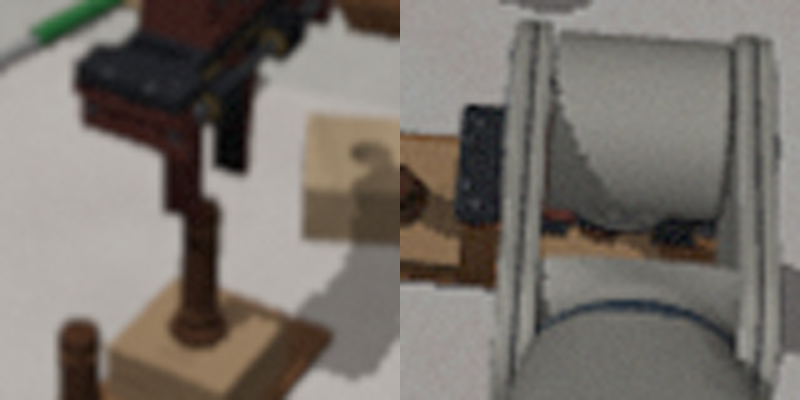

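The picture shows the fingers straddling the right peg: finger tips at (183,210) and (235,172), peg top at (201,207). The peg sits about 3 mm nearer the left finger, so I'll shift a little and descend.

Emit:
arm_command(series=[{"linear": [0, -0.002, 0.005], "turn": 0}, {"linear": [0, 0, 0.01], "turn": 0}, {"linear": [0, 0, 0.015], "turn": 0}, {"linear": [0, 0, 0.02], "turn": 0}, {"linear": [0, 0, 0.015], "turn": 0}, {"linear": [0, 0, 0], "turn": 0}, {"linear": [0, 0, 0], "turn": 0}])

```text
t: 3.5
ee_pos: [553.8, -21.4, 111.5]
orientation: [-3.139, 0.126, 0.001]
ft_force: [-0.5, 0.1, 0.1]
width: 44.2
grasp_force: 0.0
```

Emit:
arm_command(series=[{"linear": [0, 0.002, 0], "turn": 0}, {"linear": [0, 0.002, 0], "turn": 0}, {"linear": [0, 0.001, 0], "turn": 0}, {"linear": [0, 0, 0], "turn": 0}, {"linear": [0, 0, 0], "turn": 0}])

```text
t: 4.0
ee_pos: [553.6, -26.6, 111.9]
orientation: [3.139, -0.126, 0.001]
ft_force: [-0.6, 0.3, -0.5]
width: 44.2
grasp_force: 0.0
```

Emit:
arm_command(series=[{"linear": [0, 0.001, 0], "turn": 0}, {"linear": [0, 0.001, 0], "turn": 0}, {"linear": [0, 0, 0], "turn": 0}, {"linear": [0, 0, 0], "turn": 0}])

```text
t: 4.4
ee_pos: [553.3, -28.5, 111.7]
orientation: [-3.139, 0.126, 0.0]
ft_force: [0.2, 0.2, 0.0]
width: 44.0
grasp_force: 0.0
```

Emit:
arm_command(series=[{"linear": [0, 0.001, 0], "turn": 0}, {"linear": [0, 0.001, 0], "turn": 0}, {"linear": [0, 0, 0], "turn": 0}, {"linear": [0, 0, 0], "turn": 0}])

```text
t: 4.8
ee_pos: [553.2, -30.5, 111.7]
orientation: [-3.139, 0.126, -0.0]
ft_force: [0.6, -0.4, -0.4]
width: 43.9
grasp_force: 0.0
```

Emit:
arm_command(series=[{"linear": [0, 0.001, 0], "turn": 0}, {"linear": [0, 0.0005, 0], "turn": 0}, {"linear": [0, 0, 0], "turn": 0}, {"linear": [0, 0, 0], "turn": 0}])

```text
t: 5.2
ee_pos: [553.0, -32.0, 111.7]
orientation: [-3.139, 0.126, 0.0]
ft_force: [-0.2, -0.5, -0.4]
width: 44.1
grasp_force: 0.0
```

Emit:
arm_command(series=[{"linear": [0, 0.001, 0], "turn": 0}, {"linear": [0, 0.0005, 0], "turn": 0}, {"linear": [0, 0, 0], "turn": 0}, {"linear": [0, 0, 0], "turn": 0}])

```text
t: 5.6
ee_pos: [552.9, -33.5, 111.7]
orientation: [-3.139, 0.126, -0.0]
ft_force: [-0.3, -0.2, -0.4]
width: 43.8
grasp_force: 0.0
```

Emit:
arm_command(series=[{"linear": [0, 0.001, 0], "turn": 0}, {"linear": [0, 0.0005, 0], "turn": 0}, {"linear": [0, 0, 0], "turn": 0}, {"linear": [0, 0, 0], "turn": 0}])

```text
t: 6.0
ee_pos: [552.8, -34.9, 111.7]
orientation: [-3.139, 0.126, 0.0]
ft_force: [0.2, 0.8, 0.9]
width: 43.5
grasp_force: 0.2
```

Emit:
arm_command(series=[{"linear": [0, 0.001, 0], "turn": 0}, {"linear": [0, 0, 0], "turn": 0}, {"linear": [0, 0, 0], "turn": 0}])

```text
t: 6.3
ee_pos: [552.8, -35.7, 111.8]
orientation: [-3.139, 0.126, -0.0]
ft_force: [-0.6, 4.1, 1.6]
width: 44.1
grasp_force: 1.8
```

Emit:
arm_command(series=[{"linear": [0, 0.001, 0], "turn": 0}, {"linear": [0, 0, 0], "turn": 0}, {"linear": [0, 0, 0], "turn": 0}])

```text
t: 6.6
ee_pos: [552.8, -36.0, 111.8]
orientation: [-3.138, 0.126, -0.0]
ft_force: [0.3, 8.5, 2.3]
width: 43.9
grasp_force: 4.1
```

The right peg resists firmly (8.5 N within about 1.5 mm), so it is sound. I'll back off and go to the middle peg.

Emit:
arm_command(series=[{"linear": [0, -0.005, 0], "turn": 0}, {"linear": [0, -0.005, 0], "turn": 0}, {"linear": [0, 0, -0.02], "turn": 0}, {"linear": [0, 0, -0.03], "turn": 0}, {"linear": [0, 0, -0.025], "turn": 0}, {"linear": [0, -0.03, 0], "turn": 0}, {"linear": [0, -0.035, 0], "turn": 0}, {"linear": [0, -0.035, 0], "turn": 0}, {"linear": [0, -0.03, 0], "turn": 0}, {"linear": [0, 0, 0], "turn": 0}])

```text
t: 7.6
ee_pos: [564.1, 105.4, 186.7]
orientation: [-3.139, 0.121, -0.001]
ft_force: [-0.0, -0.8, -0.3]
width: 43.9
grasp_force: 0.0
```

```bash
python3 -c "
from h import *
go(564,104,111)"
```

```text
t 7.6 pos [564.07 105.43 186.69] tool delta mm [-0.    1.45 75.69] turn 0.003175023371599306 F [-0.   -0.83 -0.27] w 43.92551375837183 q [0.16 0.42 1.79 0.   0.94 1.81] tilt [ 0.  0. -1.]
```

Emit:
arm_command(series=[{"linear": [0, 0.001, 0.01], "turn": 0}, {"linear": [0, 0, 0.01], "turn": 0}, {"linear": [0, 0, 0.01], "turn": 0}, {"linear": [0, 0, 0.015], "turn": 0}, {"linear": [0, 0, 0.015], "turn": 0}, {"linear": [0, 0, 0.015], "turn": 0}, {"linear": [0, 0, 0], "turn": 0}])

```text
t: 8.3
ee_pos: [562.1, 101.2, 108.9]
orientation: [3.138, -0.126, -0.007]
ft_force: [-0.0, -0.1, -0.4]
width: 43.7
grasp_force: 0.0
```

Emit:
arm_command(series=[{"linear": [0, 0.002, 0], "turn": 0}, {"linear": [0, 0.002, 0], "turn": 0}, {"linear": [0, 0.002, 0], "turn": 0}, {"linear": [0, 0.001, 0], "turn": 0}, {"linear": [0, 0, 0], "turn": 0}, {"linear": [0, 0, 0], "turn": 0}])

```text
t: 8.9
ee_pos: [563.4, 94.7, 112.0]
orientation: [-3.139, 0.126, -0.001]
ft_force: [-0.5, -0.2, 0.5]
width: 44.1
grasp_force: 0.1
```

Emit:
arm_command(series=[{"linear": [0, 0.001, 0], "turn": 0}, {"linear": [0, 0.001, 0], "turn": 0}, {"linear": [0, 0, 0], "turn": 0}, {"linear": [0, 0, 0], "turn": 0}])

```text
t: 9.3
ee_pos: [563.4, 93.7, 112.0]
orientation: [-3.137, 0.126, -0.001]
ft_force: [1.6, 6.4, 0.7]
width: 44.2
grasp_force: 3.2
```

The middle peg is sound too (6.4 N within about 1 mm). On to the left peg.

Emit:
arm_command(series=[{"linear": [0, -0.005, 0], "turn": 0}, {"linear": [0, -0.006, 0], "turn": 0}, {"linear": [0, 0, -0.02], "turn": 0}, {"linear": [0, 0, -0.03], "turn": 0}, {"linear": [0, 0, -0.025], "turn": 0}, {"linear": [0, -0.03, 0], "turn": 0}, {"linear": [0, -0.035, 0], "turn": 0}, {"linear": [0, -0.035, 0], "turn": 0}, {"linear": [0, -0.03, 0], "turn": 0}, {"linear": [0, 0, 0], "turn": 0}])

```text
t: 10.3
ee_pos: [574.4, 236.6, 186.6]
orientation: [-3.139, 0.121, -0.001]
ft_force: [0.6, 0.1, -0.3]
width: 44.0
grasp_force: 0.0
```

Emit:
arm_command(series=[{"linear": [0, 0, 0], "turn": 0}, {"linear": [0, 0, 0.01], "turn": 0}, {"linear": [0, 0, 0.01], "turn": 0}, {"linear": [0, 0, 0.01], "turn": 0}, {"linear": [0, 0, 0.015], "turn": 0}, {"linear": [0, 0, 0.015], "turn": 0}, {"linear": [0, 0, 0.015], "turn": 0}, {"linear": [0, 0, 0], "turn": 0}, {"linear": [0, 0, 0], "turn": 0}])

```text
t: 11.2
ee_pos: [574.1, 233.1, 111.0]
orientation: [3.139, -0.126, -0.002]
ft_force: [-0.6, 0.4, 0.1]
width: 44.1
grasp_force: 0.0
```

```bash
python3 -c "
from h import *
go(574.5,234.5,111)"
```

```text
t 11.2 pos [574.14 233.11 111.02] tool delta mm [ 0.25 -1.42  0.01] turn -0.00016680844804632666 F [-0.64  0.44  0.12] w 44.14310466767285 q [ 0.37  0.58  1.72 -0.    0.84  2.02] tilt [-0. -0. -1.]
```

Emit:
arm_command(series=[{"linear": [0, -0.002, 0], "turn": 0}, {"linear": [0, -0.002, 0], "turn": 0}, {"linear": [0, -0.002, 0], "turn": 0}, {"linear": [0, -0.002, 0], "turn": 0}, {"linear": [0, -0.001, 0], "turn": 0}, {"linear": [0, 0, 0], "turn": 0}])

```text
t: 11.8
ee_pos: [575.1, 242.4, 111.8]
orientation: [-3.139, 0.126, -0.0]
ft_force: [-0.1, -0.1, 0.4]
width: 43.8
grasp_force: 0.0
```

Emit:
arm_command(series=[{"linear": [0, -0.001, 0], "turn": 0}, {"linear": [0, -0.001, 0], "turn": 0}, {"linear": [0, 0, 0], "turn": 0}, {"linear": [0, 0, 0], "turn": 0}])

```text
t: 12.2
ee_pos: [575.2, 244.1, 111.6]
orientation: [3.139, -0.126, -0.0]
ft_force: [1.2, 0.7, 0.7]
width: 43.8
grasp_force: 0.0
```

Emit:
arm_command(series=[{"linear": [0, -0.001, 0], "turn": 0}, {"linear": [0, -0.001, 0], "turn": 0}, {"linear": [0, 0, 0], "turn": 0}, {"linear": [0, 0, 0], "turn": 0}])

```text
t: 12.6
ee_pos: [575.4, 246.1, 111.7]
orientation: [3.139, -0.126, 0.0]
ft_force: [0.6, -1.6, 0.1]
width: 43.9
grasp_force: 0.5
```

Emit:
arm_command(series=[{"linear": [0, -0.001, 0], "turn": 0}, {"linear": [0, 0, 0], "turn": 0}, {"linear": [0, 0, 0], "turn": 0}])

```text
t: 12.9
ee_pos: [575.5, 247.2, 111.7]
orientation: [-3.139, 0.126, -0.0]
ft_force: [-0.6, -0.3, 1.0]
width: 44.0
grasp_force: 0.5
```

It yields at about 0.5 N, so it is loose. I'll continue left to the stop.

Emit:
arm_command(series=[{"linear": [0, -0.001, 0], "turn": 0}, {"linear": [0, -0.001, 0], "turn": 0}, {"linear": [0, -0.001, 0], "turn": 0}, {"linear": [0, -0.001, 0], "turn": 0}, {"linear": [0, -0.001, 0], "turn": 0}, {"linear": [0, 0, 0], "turn": 0}])

```text
t: 13.5
ee_pos: [576.0, 252.2, 111.9]
orientation: [-3.139, 0.126, -0.001]
ft_force: [-0.6, -3.2, 4.9]
width: 43.8
grasp_force: 2.0
```

Emit:
arm_command(series=[{"linear": [0, -0.001, 0], "turn": 0}, {"linear": [0, -0.001, 0], "turn": 0}, {"linear": [0, 0, 0], "turn": 0}, {"linear": [0, 0, 0], "turn": 0}])

```text
t: 13.9
ee_pos: [576.2, 254.0, 111.9]
orientation: [3.139, -0.126, 0.001]
ft_force: [0.7, -3.8, 6.1]
width: 44.1
grasp_force: 2.6
```

Emit:
arm_command(series=[{"linear": [0, -0.001, 0], "turn": 0}, {"linear": [0, -0.0005, 0], "turn": 0}, {"linear": [0, 0, 0], "turn": 0}, {"linear": [0, 0, 0], "turn": 0}])

```text
t: 14.3
ee_pos: [576.4, 255.3, 112.2]
orientation: [3.139, -0.126, 0.001]
ft_force: [-0.3, -4.9, 8.0]
width: 44.0
grasp_force: 3.4
```

Emit:
arm_command(series=[{"linear": [0, 0, -0.002], "turn": 0}, {"linear": [0, -0.0005, -0.001], "turn": 0}, {"linear": [0, -0.0005, -0.001], "turn": 0}, {"linear": [0, 0, 0], "turn": 0}, {"linear": [0, 0, 0], "turn": 0}])

```text
t: 14.8
ee_pos: [576.1, 256.8, 115.5]
orientation: [-3.139, 0.126, 0.0]
ft_force: [0.2, -0.9, -0.9]
width: 43.7
grasp_force: 0.1
```

```bash
python3 - <<'E'
from h import *
go(574.5,235,111)
a=cap('side','s2')
u,v=[int(k) for k in proj(a,(574,240,110))]
cv2.imwrite('pics/c2.png',cv2.resize(a['frame'][v-45:v+45,u-45:u+45],(600,600),interpolation=cv2.INTER_CUBIC))
E
```

```text
t 14.8 pos [576.14 256.82 115.5 ] tool delta mm [ 0.12 21.89  4.5 ] turn -9.026218510758965e-05 F [ 0.16 -0.86 -0.92] w 43.68708471776551 q [0.4  0.59 1.69 0.   0.86 2.05] tilt [-0.  0. -1.]
```

View pics/c2.png

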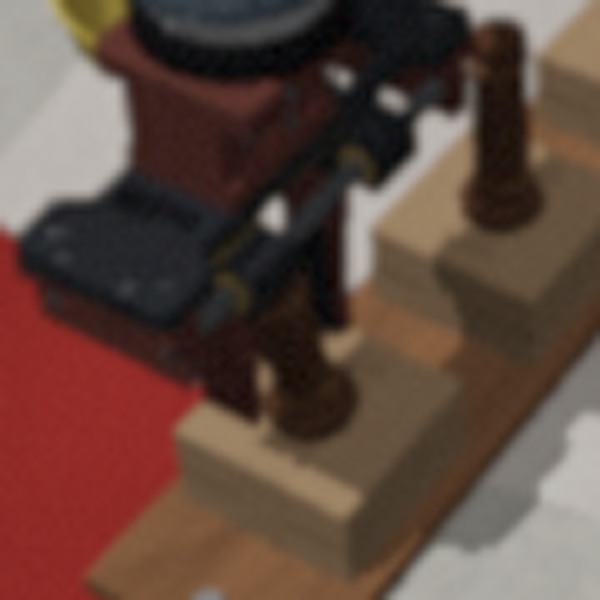

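The picture shows the left peg tilted left, with its shoulder at (312,405) and its handle leaning to (285,300). With the rubbing relieved, I'll press on to the stop.

Emit:
arm_command(series=[{"linear": [0, -0.001, -0.0005], "turn": 0}, {"linear": [0, 0, 0], "turn": 0}, {"linear": [0, 0, 0], "turn": 0}])

```text
t: 15.15
ee_pos: [576.3, 257.6, 116.1]
orientation: [-3.139, 0.126, 0.0]
ft_force: [0.2, -0.5, -0.3]
width: 44.0
grasp_force: 0.1
```

Emit:
arm_command(series=[{"linear": [0, -0.001, -0.0005], "turn": 0}, {"linear": [0, 0, 0], "turn": 0}, {"linear": [0, 0, 0], "turn": 0}])

```text
t: 15.45
ee_pos: [576.4, 258.7, 116.7]
orientation: [-3.139, 0.126, -0.0]
ft_force: [-0.1, -0.6, -0.4]
width: 43.9
grasp_force: 0.2
```

Emit:
arm_command(series=[{"linear": [0, -0.001, -0.0004], "turn": 0}, {"linear": [0, 0, 0], "turn": 0}, {"linear": [0, 0, 0], "turn": 0}])

```text
t: 15.75
ee_pos: [576.5, 259.6, 117.1]
orientation: [-3.139, 0.126, -0.0]
ft_force: [0.0, 0.6, 0.1]
width: 43.8
grasp_force: 0.2
```

Emit:
arm_command(series=[{"linear": [0, -0.001, -0.0004], "turn": 0}, {"linear": [0, 0, 0], "turn": 0}, {"linear": [0, 0, 0], "turn": 0}])

```text
t: 16.05
ee_pos: [576.6, 260.6, 117.5]
orientation: [-3.139, 0.126, -0.0]
ft_force: [-0.3, 0.6, -0.1]
width: 43.9
grasp_force: 0.2
```

Emit:
arm_command(series=[{"linear": [0, -0.001, -0.0004], "turn": 0}, {"linear": [0, 0, 0], "turn": 0}, {"linear": [0, 0, 0], "turn": 0}])

```text
t: 16.35
ee_pos: [576.6, 261.6, 117.9]
orientation: [-3.139, 0.126, -0.0]
ft_force: [-0.6, 0.4, 1.1]
width: 43.8
grasp_force: 0.2
```

Emit:
arm_command(series=[{"linear": [0, 0.002, 0], "turn": 0}, {"linear": [0, 0.002, 0], "turn": 0}, {"linear": [0, 0.002, 0], "turn": 0}, {"linear": [0, 0.002, 0], "turn": 0}, {"linear": [0, 0.002, 0], "turn": 0}, {"linear": [0, 0, 0], "turn": 0}])

```text
t: 16.95
ee_pos: [575.8, 251.3, 117.9]
orientation: [3.139, -0.126, -0.0]
ft_force: [-0.2, 0.2, 0.6]
width: 43.9
grasp_force: 0.2
```

```bash
python3 - <<'E'
from h import *
go(574.5,235,111)
a=cap('side','s3')
u,v=[int(k) for k in proj(a,(574,240,110))]
cv2.imwrite('pics/c3.png',cv2.resize(a['frame'][v-45:v+45,u-45:u+45],(600,600),interpolation=cv2.INTER_CUBIC))
E
```

```text
t 16.95 pos [575.82 251.32 117.88] tool delta mm [-0.   16.37  6.88] turn -0.00048367183127255575 F [-0.24  0.24  0.59] w 43.928283898837094 q [ 0.39  0.58  1.7  -0.    0.86  2.04] tilt [-0. -0. -1.]
```

View pics/c3.png

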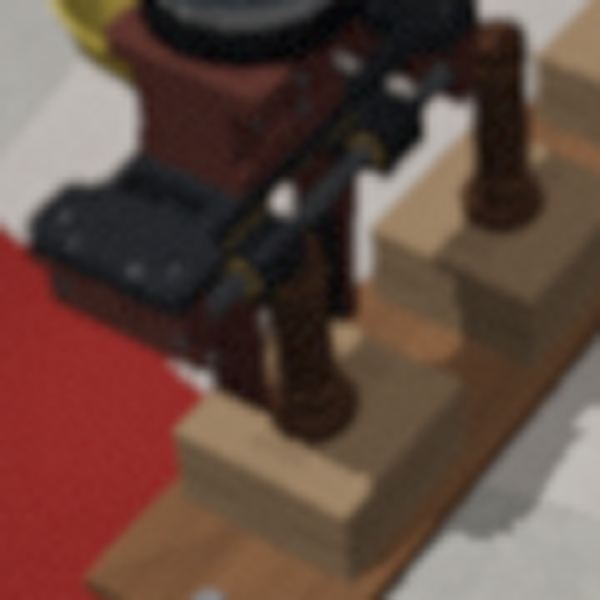

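The peg follows the finger back: its shoulder is at (315,405) and its handle is nearer upright at (300,290). Pressing left again at constant height will confirm the stop.

Emit:
arm_command(series=[{"linear": [0, 0.002, 0.002], "turn": 0}, {"linear": [0, 0.002, 0.002], "turn": 0}, {"linear": [0, 0.002, 0.002], "turn": 0}, {"linear": [0, 0.002, 0], "turn": 0}, {"linear": [0, -0.002, 0], "turn": 0}, {"linear": [0, -0.002, 0], "turn": 0}, {"linear": [0, -0.002, 0], "turn": 0}, {"linear": [0, -0.002, 0], "turn": 0}, {"linear": [0, 0, 0], "turn": 0}])

```text
t: 17.9
ee_pos: [576.0, 252.0, 112.0]
orientation: [-3.139, 0.125, -0.0]
ft_force: [0.3, -0.6, 0.3]
width: 44.0
grasp_force: 0.3
```

Emit:
arm_command(series=[{"linear": [0, -0.001, 0], "turn": 0}, {"linear": [0, -0.001, 0], "turn": 0}, {"linear": [0, 0, 0], "turn": 0}])

```text
t: 18.2
ee_pos: [576.0, 253.8, 111.9]
orientation: [-3.139, 0.126, -0.0]
ft_force: [-0.5, -1.6, 0.7]
width: 43.9
grasp_force: 0.5
```

Emit:
arm_command(series=[{"linear": [0, -0.001, 0], "turn": 0}, {"linear": [0, -0.001, 0], "turn": 0}, {"linear": [0, 0, 0], "turn": 0}])

```text
t: 18.5
ee_pos: [576.2, 255.8, 111.9]
orientation: [-3.139, 0.126, -0.0]
ft_force: [0.4, -0.7, 1.3]
width: 43.7
grasp_force: 0.4
```

Emit:
arm_command(series=[{"linear": [0, -0.001, 0], "turn": 0}, {"linear": [0, 0, 0], "turn": 0}])

```text
t: 18.7
ee_pos: [576.3, 256.6, 112.0]
orientation: [3.139, -0.126, 0.0]
ft_force: [0.1, -2.8, 1.8]
width: 44.0
grasp_force: 1.1
```

Emit:
arm_command(series=[{"linear": [0, -0.001, 0], "turn": 0}, {"linear": [0, 0, 0], "turn": 0}, {"linear": [0, 0, 0], "turn": 0}])

```text
t: 19.0
ee_pos: [576.4, 257.5, 112.1]
orientation: [3.139, -0.126, 0.0]
ft_force: [0.2, -3.3, 2.9]
width: 43.8
grasp_force: 1.9
```

Emit:
arm_command(series=[{"linear": [0, -0.001, 0], "turn": 0}, {"linear": [0, 0, 0], "turn": 0}, {"linear": [0, 0, 0], "turn": 0}])

```text
t: 19.3
ee_pos: [576.6, 258.4, 112.2]
orientation: [3.139, -0.126, 0.001]
ft_force: [-0.3, -4.0, 5.0]
width: 44.1
grasp_force: 2.6
```

Emit:
arm_command(series=[{"linear": [0, -0.001, 0], "turn": 0}, {"linear": [0, 0, 0], "turn": 0}, {"linear": [0, 0, 0], "turn": 0}])

```text
t: 19.6
ee_pos: [576.7, 259.3, 112.3]
orientation: [3.139, -0.126, 0.001]
ft_force: [-0.3, -4.3, 7.2]
width: 44.2
grasp_force: 3.2
```

The left stop is reached (force rising past 4 N sideways, 14 mm of travel). Now the right.

Emit:
arm_command(series=[{"linear": [0, 0.002, 0], "turn": 0}, {"linear": [0, 0.003, 0], "turn": 0}, {"linear": [0, 0.003, 0], "turn": 0}, {"linear": [0, 0.003, 0], "turn": 0}, {"linear": [0, 0.003, 0], "turn": 0}, {"linear": [0, 0.004, 0], "turn": 0}, {"linear": [0, 0.005, 0], "turn": 0}, {"linear": [0, 0.005, 0], "turn": 0}, {"linear": [0, 0.004, 0], "turn": 0}, {"linear": [0, 0, 0], "turn": 0}])

```text
t: 20.6
ee_pos: [573.9, 227.2, 112.0]
orientation: [-3.139, 0.127, -0.0]
ft_force: [-1.0, -0.5, 0.1]
width: 44.1
grasp_force: 0.0
```

Emit:
arm_command(series=[{"linear": [0, 0.0015, 0], "turn": 0}, {"linear": [0, 0.0015, 0], "turn": 0}, {"linear": [0, 0.0015, 0], "turn": 0}, {"linear": [0, 0.0015, 0], "turn": 0}, {"linear": [0, 0, 0], "turn": 0}])

```text
t: 21.1
ee_pos: [573.6, 221.8, 112.0]
orientation: [-3.139, 0.126, -0.001]
ft_force: [0.1, 1.8, 1.5]
width: 44.5
grasp_force: 1.1
```

Emit:
arm_command(series=[{"linear": [0, 0.001, 0], "turn": 0}, {"linear": [0, 0.001, 0], "turn": 0}, {"linear": [0, 0.001, 0], "turn": 0}, {"linear": [0, 0, 0], "turn": 0}])

```text
t: 21.5
ee_pos: [573.3, 218.7, 112.0]
orientation: [-3.139, 0.126, -0.0]
ft_force: [0.4, 2.4, 3.0]
width: 44.0
grasp_force: 1.7
```

Emit:
arm_command(series=[{"linear": [0, 0.001, 0], "turn": 0}, {"linear": [0, 0.001, 0], "turn": 0}, {"linear": [0, 0, 0], "turn": 0}])

```text
t: 21.8
ee_pos: [573.2, 216.7, 112.0]
orientation: [-3.139, 0.126, -0.0]
ft_force: [-0.8, 3.7, 4.0]
width: 43.9
grasp_force: 2.1
```

Emit:
arm_command(series=[{"linear": [0, 0, -0.001], "turn": 0}, {"linear": [0, 0.001, 0], "turn": 0}, {"linear": [0, 0.001, 0], "turn": 0}, {"linear": [0, 0, 0], "turn": 0}])

```text
t: 22.2
ee_pos: [572.9, 214.5, 112.9]
orientation: [3.139, -0.126, -0.0]
ft_force: [0.0, 1.6, 2.5]
width: 44.1
grasp_force: 1.4
```

Emit:
arm_command(series=[{"linear": [0, 0.001, 0], "turn": 0}, {"linear": [0, 0.001, 0], "turn": 0}, {"linear": [0, 0, 0], "turn": 0}])

```text
t: 22.5
ee_pos: [573.0, 212.9, 113.2]
orientation: [-3.139, 0.126, -0.001]
ft_force: [-0.2, 3.8, 4.3]
width: 44.3
grasp_force: 2.2
```

Emit:
arm_command(series=[{"linear": [0, 0.001, 0], "turn": 0}, {"linear": [0, 0, 0], "turn": 0}, {"linear": [0, 0, 0], "turn": 0}])

```text
t: 22.8
ee_pos: [573.1, 212.1, 113.3]
orientation: [-3.138, 0.126, -0.002]
ft_force: [-0.4, 3.7, 5.9]
width: 43.8
grasp_force: 2.7
```

Emit:
arm_command(series=[{"linear": [0, 0.001, 0], "turn": 0}, {"linear": [0, 0, 0], "turn": 0}, {"linear": [0, 0, 0], "turn": 0}])

```text
t: 23.1
ee_pos: [573.2, 211.2, 113.5]
orientation: [-3.138, 0.126, -0.002]
ft_force: [-0.4, 4.8, 7.9]
width: 43.8
grasp_force: 3.0
```

Emit:
arm_command(series=[{"linear": [0, 0.001, 0], "turn": 0}, {"linear": [0, 0, 0], "turn": 0}, {"linear": [0, 0, 0], "turn": 0}])

```text
t: 23.4
ee_pos: [573.3, 210.4, 113.7]
orientation: [-3.138, 0.126, -0.003]
ft_force: [-1.2, 4.9, 7.5]
width: 43.9
grasp_force: 3.4
```

Right stop reached as well. Centre on the peg and grip it.

Emit:
arm_command(series=[{"linear": [0, -0.003, 0], "turn": 0}, {"linear": [0, -0.003, 0], "turn": 0}, {"linear": [0, -0.003, 0], "turn": 0}, {"linear": [0, -0.003, 0], "turn": 0}, {"linear": [0, -0.003, 0], "turn": 0}, {"linear": [0, -0.003, 0.001], "turn": 0}, {"linear": [0, -0.003, 0.001], "turn": 0}, {"linear": [0, -0.003, 0.001], "turn": 0}, {"linear": [0, 0, 0], "turn": 0}, {"linear": [0, 0, 0], "turn": 0}])

```text
t: 24.4
ee_pos: [574.3, 233.7, 109.8]
orientation: [3.139, -0.126, -0.0]
ft_force: [0.3, -0.5, -0.4]
width: 43.6
grasp_force: 0.0
```

Emit:
arm_command(series=[{"linear": [0, 0, 0], "turn": 0}, {"linear": [0, 0, 0], "turn": 0}, {"linear": [0, 0, 0], "turn": 0}, {"linear": [0, 0, 0], "turn": 0}, {"linear": [0, 0, 0], "turn": 0}], jaw=-1)

```text
t: 24.9
ee_pos: [574.4, 233.5, 110.0]
orientation: [3.139, -0.126, -0.0]
ft_force: [-0.9, -1.3, 0.8]
width: 23.7
grasp_force: 30.0
```

```bash
python3 -c "
from h import *
go(574.5,235,111)"
```

```text
t 24.9 pos [574.42 233.45 109.97] tool delta mm [-0.04 -1.55 -1.03] turn -0.0002483882129397652 F [-0.93 -1.25  0.79] w 23.684146407485724 q [ 0.37  0.58  1.72 -0.    0.84  2.02] tilt [-0. -0. -1.]
```

Emit:
arm_command(series=[{"linear": [0, 0, -0.003], "turn": 0}, {"linear": [0, 0, -0.006], "turn": 0}, {"linear": [0, 0, -0.008], "turn": 0}, {"linear": [0, 0, -0.008], "turn": 0}, {"linear": [0, 0, -0.008], "turn": 0}, {"linear": [0, 0, -0.008], "turn": 0}, {"linear": [0, 0, -0.008], "turn": 0}, {"linear": [0, 0, 0], "turn": 0}])

```text
t: 25.7
ee_pos: [575.2, 234.0, 160.4]
orientation: [-3.138, 0.126, -0.003]
ft_force: [-0.1, 0.3, -1.5]
width: 23.5
grasp_force: 30.0
```

Emit:
arm_command(series=[{"linear": [0, 0, -0.015], "turn": 0}, {"linear": [0, 0, -0.02], "turn": 0}, {"linear": [0, 0, -0.02], "turn": 0}, {"linear": [0, 0, -0.02], "turn": 0}, {"linear": [0, 0, -0.02], "turn": 0}, {"linear": [0, 0, -0.01], "turn": 0}, {"linear": [0, 0, 0], "turn": 0}])

```text
t: 26.4
ee_pos: [575.1, 233.9, 265.7]
orientation: [-3.138, 0.126, -0.004]
ft_force: [0.8, 0.8, -1.0]
width: 23.6
grasp_force: 30.0
```

```bash
python3 - <<'E'
from h import *
go(535,-255,260)
a=cap('side','s4')
p=ctrl.get_obs()['ee_pos']
u,v=[int(k) for k in proj(a,p-[0,0,50])]
print(u,v,[proj(a,p+[0,0,k]) for k in (41,0,-47,-55,-89)])
u=min(max(u,50),461);v=max(v,50)
cv2.imwrite('pics/c4.png',cv2.resize(a['frame'][v-50:v+50,u-50:u+50],(600,600),interpolation=cv2.INTER_CUBIC)); print('crop origin',u-50,v-50)
E
```

```text
t 26.4 pos [575.14 233.94 265.72] tool delta mm [ -0.84 490.59   5.08] turn -0.00023288983987732048 F [ 0.78  0.8  -1.04] w 23.573413965708486 q [ 0.37  0.39  1.62 -0.    1.13  2.02] tilt [ 0.  0. -1.]
213 205 [array([210.3, 173.7]), array([211.6, 188.5]), array([212.9, 204.4]), array([213.1, 207. ]), array([214.1, 217.7])]
crop origin 163 155
```

View pics/c4.png

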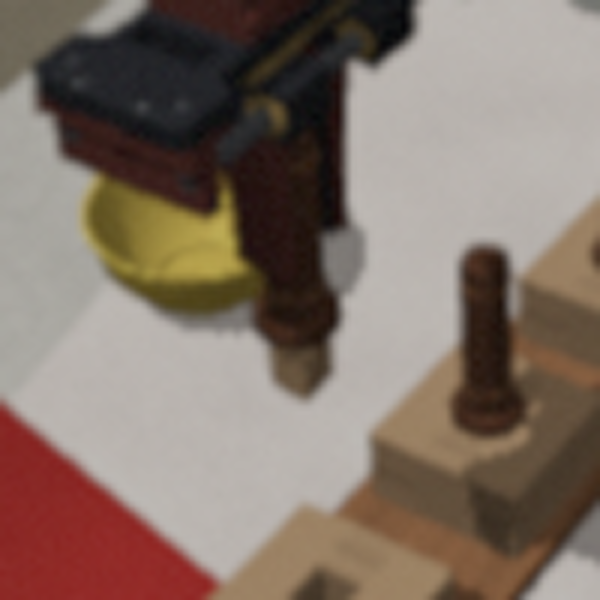

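The peg is out, upright and held: shoulder at (296,318), tenon foot at (303,390). It is gripped about 3 mm above the grip point. Next I carry it over the stand.

Emit:
arm_command(series=[{"linear": [0, 0.02, 0], "turn": 0}, {"linear": [0, 0.04, 0], "turn": 0}, {"linear": [0, 0.045, 0], "turn": 0}, {"linear": [0, 0.045, 0], "turn": 0}, {"linear": [0, 0.045, 0], "turn": 0}, {"linear": [0, 0.045, 0], "turn": 0}, {"linear": [0, 0.045, 0], "turn": 0}, {"linear": [0, 0.045, 0], "turn": 0}, {"linear": [0, 0.045, 0], "turn": 0}, {"linear": [0, 0.045, 0], "turn": 0}])

```text
t: 27.45
ee_pos: [538.9, -187.3, 262.7]
orientation: [-3.139, 0.127, 0.004]
ft_force: [1.0, -0.6, -1.4]
width: 23.7
grasp_force: 30.0
```

Emit:
arm_command(series=[{"linear": [0, 0.04, 0], "turn": 0}, {"linear": [0, 0.03, 0], "turn": 0}, {"linear": [0, 0, 0.01], "turn": 0}, {"linear": [0, 0, 0.02], "turn": 0}, {"linear": [0, 0, 0.03], "turn": 0}, {"linear": [0, 0, 0.03], "turn": 0}, {"linear": [0, 0, 0.01], "turn": 0}, {"linear": [0, 0, 0], "turn": 0}, {"linear": [0, 0, 0], "turn": 0}])

```text
t: 28.35
ee_pos: [535.4, -254.7, 164.4]
orientation: [3.139, -0.126, 0.0]
ft_force: [-0.8, 0.1, -0.5]
width: 23.5
grasp_force: 30.0
```

```bash
python3 - <<'E'
from h import *
go(534.5,-257,150)
p=ctrl.get_obs()['ee_pos']
a=cap('side','s5');b=cap('top','t5')
f=lambda i,u,v:cv2.resize(i['frame'][v-25:v+25,u-25:u+25],(400,400),interpolation=cv2.INTER_CUBIC)
out=[]
for i in(a,b):
    u,v=[int(k) for k in proj(i,(535,-257,70))]; out.append(f(i,u,v)); print('org',u-25,v-25,'foot',(proj(i,p-[0,0,92])-[u-25,v-25])*8,'hole',(proj(i,(535,-257,46))-[u-25,v-25])*8)
cv2.imwrite('pics/c5.png',np.hstack(out))
E
```

```text
t 28.35 pos [ 535.37 -254.72  164.39] tool delta mm [-0.69  2.34 14.39] turn 7.031273475988087e-05 F [-0.77  0.12 -0.51] w 23.46920873714288 q [-0.46  0.47  1.76  0.    0.91  1.19] tilt [ 0. -0. -1.]
org 277 130 foot [200.8 203.2] hole [198.4 252. ]
org 330 167 foot [195.2 202.4] hole [188.  209.6]
```

View pics/c5.png

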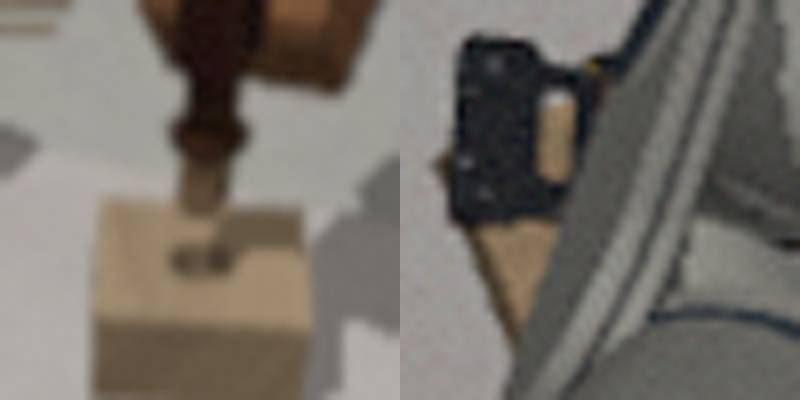

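The left panel shows the tenon foot at (204,207) above the hole at (204,259). After camera bias, the hole is near (534,-256), so I'll shift 2 mm and lower by feel.

Emit:
arm_command(series=[{"linear": [-0.0013, 0.0017, 0], "turn": 0}, {"linear": [0, 0, 0.01], "turn": 0}, {"linear": [0, 0, 0.01], "turn": 0}, {"linear": [0, 0, 0.005], "turn": 0}, {"linear": [0, 0, 0.003], "turn": 0}, {"linear": [0, 0, 0], "turn": 0}, {"linear": [0, 0, 0], "turn": 0}])

```text
t: 29.15
ee_pos: [533.8, -256.4, 135.8]
orientation: [-3.139, 0.126, 0.0]
ft_force: [0.0, -0.0, -1.3]
width: 23.7
grasp_force: 30.0
```

Emit:
arm_command(series=[{"linear": [0, 0, 0.002], "turn": 0}, {"linear": [0, 0, 0.001], "turn": 0}, {"linear": [0, 0, 0], "turn": 0}, {"linear": [0, 0, 0], "turn": 0}])

```text
t: 29.55
ee_pos: [533.7, -256.3, 132.9]
orientation: [3.139, -0.126, 0.0]
ft_force: [0.2, 0.2, -0.9]
width: 23.6
grasp_force: 30.0
```

Emit:
arm_command(series=[{"linear": [0, 0, 0.002], "turn": 0}, {"linear": [0, 0, 0.001], "turn": 0}, {"linear": [0, 0, 0], "turn": 0}, {"linear": [0, 0, 0], "turn": 0}])

```text
t: 29.95
ee_pos: [533.7, -256.3, 129.8]
orientation: [-3.139, 0.126, 0.0]
ft_force: [0.2, -0.1, -2.1]
width: 23.6
grasp_force: 30.0
```

The foot is 8 mm into the hole with no contact force. I'll continue down.

Emit:
arm_command(series=[{"linear": [0, 0, 0.002], "turn": 0}, {"linear": [0, 0, 0.002], "turn": 0}, {"linear": [0, 0, 0.001], "turn": 0}, {"linear": [0, 0, 0], "turn": 0}])

```text
t: 30.35
ee_pos: [533.5, -256.3, 124.6]
orientation: [-3.139, 0.126, 0.001]
ft_force: [1.2, -0.4, -1.3]
width: 23.2
grasp_force: 30.0
```

Emit:
arm_command(series=[{"linear": [0, 0, 0.002], "turn": 0}, {"linear": [0, 0, 0.002], "turn": 0}, {"linear": [0, 0, 0.002], "turn": 0}, {"linear": [0, 0, 0.001], "turn": 0}, {"linear": [0, 0, 0], "turn": 0}])

```text
t: 30.85
ee_pos: [533.6, -256.2, 117.6]
orientation: [-3.139, 0.126, 0.001]
ft_force: [1.9, 0.4, -1.4]
width: 24.0
grasp_force: 30.0
```

Emit:
arm_command(series=[{"linear": [0, 0, 0.002], "turn": 0}, {"linear": [0, 0, 0.002], "turn": 0}, {"linear": [0, 0, 0.002], "turn": 0}, {"linear": [0, 0, 0.001], "turn": 0}, {"linear": [0, 0, 0], "turn": 0}])

```text
t: 31.35
ee_pos: [533.6, -256.3, 110.6]
orientation: [-3.139, 0.126, 0.001]
ft_force: [0.1, 0.9, -1.5]
width: 23.8
grasp_force: 30.0
```

Emit:
arm_command(series=[{"linear": [0, 0, 0.002], "turn": 0}, {"linear": [0, 0, 0.001], "turn": 0}, {"linear": [0, 0, 0], "turn": 0}, {"linear": [0, 0, 0], "turn": 0}])

```text
t: 31.75
ee_pos: [533.7, -256.4, 107.9]
orientation: [-3.139, 0.126, 0.0]
ft_force: [-0.0, 0.1, -0.1]
width: 23.9
grasp_force: 30.0
```

Emit:
arm_command(series=[{"linear": [0, 0, 0.001], "turn": 0}, {"linear": [0, 0, 0.001], "turn": 0}, {"linear": [0, 0, 0], "turn": 0}, {"linear": [0, 0, 0], "turn": 0}])

```text
t: 32.15
ee_pos: [533.7, -256.3, 105.8]
orientation: [-3.139, 0.126, 0.0]
ft_force: [0.8, 0.5, -1.4]
width: 23.4
grasp_force: 30.0
```

Emit:
arm_command(series=[{"linear": [0, 0, 0.001], "turn": 0}, {"linear": [0, 0, 0], "turn": 0}, {"linear": [0, 0, 0], "turn": 0}])

```text
t: 32.45
ee_pos: [533.7, -256.3, 104.9]
orientation: [-3.139, 0.126, 0.0]
ft_force: [-0.6, -0.1, -1.0]
width: 23.5
grasp_force: 30.0
```

Emit:
arm_command(series=[{"linear": [0, 0, 0.001], "turn": 0}, {"linear": [0, 0, 0], "turn": 0}, {"linear": [0, 0, 0], "turn": 0}])

```text
t: 32.75
ee_pos: [533.8, -256.4, 104.0]
orientation: [3.139, -0.126, 0.0]
ft_force: [-0.1, 0.6, -1.2]
width: 23.5
grasp_force: 30.0
```

Emit:
arm_command(series=[{"linear": [0, 0, 0.001], "turn": 0}, {"linear": [0, 0, 0], "turn": 0}, {"linear": [0, 0, 0], "turn": 0}])

```text
t: 33.05
ee_pos: [533.9, -256.4, 103.9]
orientation: [3.139, -0.126, 0.001]
ft_force: [-2.7, 1.1, 8.8]
width: 23.5
grasp_force: 30.0
```

Emit:
arm_command(series=[{"linear": [0, 0, 0.001], "turn": 0}, {"linear": [0, 0, 0], "turn": 0}, {"linear": [0, 0, 0], "turn": 0}])

```text
t: 33.35
ee_pos: [533.9, -256.5, 103.9]
orientation: [3.139, -0.126, 0.001]
ft_force: [-5.5, 2.8, 17.9]
width: 23.1
grasp_force: 30.0
```

The shoulder is home: firm contact at TCP z 104, as predicted. I'll unload, open and withdraw upward.

Emit:
arm_command(series=[{"linear": [0, 0, -0.0016], "turn": 0}, {"linear": [0, 0, 0], "turn": 0}, {"linear": [0, 0, 0], "turn": 0}])

```text
t: 33.65
ee_pos: [534.0, -256.4, 103.9]
orientation: [3.139, -0.126, 0.001]
ft_force: [-1.0, 0.8, 5.9]
width: 24.0
grasp_force: 30.0
```

Emit:
arm_command(series=[{"linear": [0, 0, 0], "turn": 0}, {"linear": [0, 0, 0], "turn": 0}, {"linear": [0, 0, 0], "turn": 0}, {"linear": [0, 0, 0], "turn": 0}, {"linear": [0, 0, 0], "turn": 0}, {"linear": [0, 0, 0], "turn": 0}], jaw=0.3)

```text
t: 34.25
ee_pos: [533.7, -256.3, 103.4]
orientation: [-3.139, 0.126, 0.0]
ft_force: [-0.5, 0.6, -0.0]
width: 56.9
grasp_force: 0.0
```

Emit:
arm_command(series=[{"linear": [0, 0, -0.01], "turn": 0}, {"linear": [0, 0, -0.02], "turn": 0}, {"linear": [0, 0, -0.03], "turn": 0}, {"linear": [0, 0, -0.03], "turn": 0}, {"linear": [0, 0, -0.03], "turn": 0}, {"linear": [0, 0, -0.03], "turn": 0}, {"linear": [-0.03, 0, 0], "turn": 0}, {"linear": [-0.03, 0, 0], "turn": 0}, {"linear": [-0.03, 0, 0], "turn": 0}, {"linear": [0, 0, 0], "turn": 0}])

```text
t: 35.25
ee_pos: [440.9, -248.4, 254.0]
orientation: [-3.138, 0.128, 0.002]
ft_force: [0.7, -0.5, -0.0]
width: 57.2
grasp_force: 0.0
```

```bash
python3 - <<'E'
from h import *
a=cap('side','s6')
cv2.imwrite('pics/c6.png',cv2.resize(a['frame'][120:310,150:400],(789,600),interpolation=cv2.INTER_CUBIC))
E
```

```text
(no output)
```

View pics/c6.png

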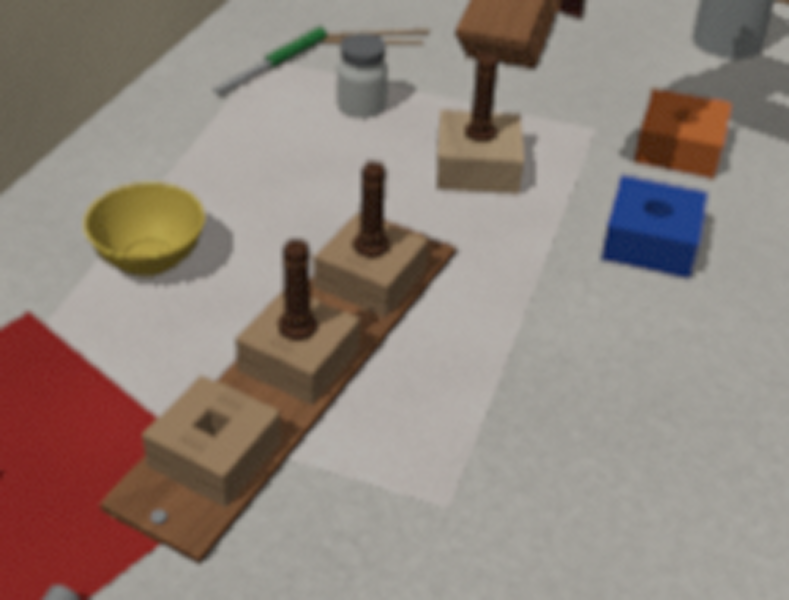

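The peg stands upright with its shoulder on the stand at (481,130). The two sound pegs are still in the rail at (297,325) and (373,243), and the gripper is clear.

```bash
python3 -c "
from workcell import ctrl
print(ctrl.close_job())"
```

```text
the job is handed in; nothing more can be done
None
```

The left peg was the loose one: I rocked it to its stop left then right, drew it out and stood it upright in the gluing stand with its shoulder home; the sound pegs stayed in the rail, though the right one briefly took 8.5 N, just over the 8 N guide, and the job was handed in at about 35 s.

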